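# Turn the rotating desk organizer until the pencil stand faces front

### The arm

A 7-joint arm with a two-finger parallel gripper is mounted at the origin on the work surface. World frame = base frame: x ahead of the robot, y to its left, z up, the work surface at z = 0. Lengths are in m, angles in rad, forces in N, time in s.
With the tool pointing down it reaches from about 0.35 to 0.9 m from the base axis. Payload 19.9 kg.
Tool frame: the origin (TCP) lies between the finger pads; the fingertips stand 19 mm ahead of it and the grasp point (between the pads) is the TCP; z points along the fingers, y is the line along which they close (so a half turn about z gives the same grasp; the last joint's range is limited). The gripper opens to 94 mm and grips with 3 to 60 N. Pads are 16 mm wide; open, the fingers measure 119 mm over their backs; the gripper's body (75 mm by 177 mm) begins 78 mm behind the grasp point.
Start: joints at [-1.238, 0.417, -0.01, 1.614, 0.005, 1.111, -0.053], TCP at [0.228, 0.582, 0.224] pointing down, gripper open.
Joint ranges: [-2.81, 2.81], [-0.39, 2.02], [-1.27, 1.25], [0.06, 2.57], [-1.19, 4.33], [0.19, 2], [-2.82, 2.82]. Speed limits (rad/s): [1.89, 1.89, 2.39, 2.39, 3.01, 3.01, 3.01].

### API

Orientations are given as a unit quaternion [x, y, z, w].
In Python, from plant import robot gives the robot as it stands.
- The arm moves only by the tool apply_moves, never from a script. Its argument "increments" is a list of rows, each an object of numbers: "x", "y", "z": the shift along the tool's x, y, z in mm; "yaw": the turn about the tool's z in degrees; "hand": the closure, from 0 (fully open) to 1 (shut). A call has exactly 10 rows; each row is the pose to reach, as a shift and turn from the pose commanded when the call began, along the tool's axes at that moment; what a row does not reach only later rows make up. A row lasts 1/12 s, in which the tool goes at most 41.7 mm and 7.16 degrees, less where a joint would pass 70% of its speed; a pose out of reach is approached as far as the arm can. A call with a gripper value outside its range is refused whole. The fingers move at their own pace and stop on an object; "force" is the grip in N (left out, the last holds). Time passes only in rows, so rows that repeat a pose let the fingers close, or fill a call up. It gives the time, the measured TCP pose, the force, the opening and the grip force at its end, in the units of the state.
- robot.read_state(): the state, without advancing time (a new reading comes with each control period).
- robot.read_camera(name): name is "scene" or "top"; returns the picture (400x640x3 uint8, blue, green, red); there is no depth.
- robot.calibration(name): a dict with "intrinsics" (3x3 intrinsics, pixels), "camera_from_world" (4x4, takes a point from world to camera coordinates). Camera axes: x right, y down, z forward; pixel columns grow to the right and rows downward; lengths in m; the calibration is good to about 2 mm. A picture is of the moment at which its call begins. calibration takes no time and is no camera call.
- robot.finish_job(): hands the job in; it is judged then, once.
The state is a dict: "time": time; "q": joint angles; "dq": joint speeds; "tau": joint torques, N m; "position": TCP position; "ee_rot": TCP orientation; "ft_force": force on the tool from outside, world axes, zero at the start; "ft_torque": the same for the moment, N m; "finger_gap": opening from 0.0 (shut) to 1.0 (fully open); "finger_force": force on a finger pad.
Only numpy, scipy, OpenCV 4.12 (cv2) and the standard library are available. Lean on these libraries where they do the work, as an engineer would, in place of code of your own. Each camera call takes 0.05 s, during which the arm holds its last target. There are 200 camera calls.

### The job

On the window ledge stands a round rotating desk organizer. With the fingertips, gently push one of the pegs on its rim (or the rim itself) and turn the tray, either way round, until the red dot in front of the wooden pencil stand is lined up with the yellow pointer on the foot, then leave it at rest there and move clear. Do not grip or lift anything, keep off the pencil stand, cup and clip box on the tray, and leave the mug and the bell beside it where they are.

Things in the scene. Friction and masses are not known exactly. Their poses are not given: they have to be found in the camera images.
- tray (a joint): turning angle of the wooden tray about the vertical axis through pivot, rad, growing counter-clockwise seen from above; 0 (or plus or minus 2 pi) = red dot at the pointer. Turns freely both ways, beyond a full turn, no detents; drag about 0.12 N m (1 N of push at a peg), so it stops almost at once when no longer pushed
- pivot (a point): point on the tray's axis at its top face, 34 mm above the ledge. The tray is a wooden disc 280 mm across, 12 mm thick, on a fixed black foot 190 mm across. Behind it (away from the robot), 265 mm or more from the axis, stands a heavy clear storage box, 110 by 110 by 102 mm, that does not move
- rim_peg (a point): middle of one of six upright light-wood pegs on the tray's rim: 16 mm across, rising 40 mm above the tray (top 74 mm above the ledge), axis 128 mm from the tray's axis. The six stand 60 degrees apart, at 30, 90, 150, 210, 270 and 330 degrees from the red dot about the axis; this one is 30 degrees counter-clockwise of the red dot. Turns with the tray
- red_dot (a point): centre of the red dot, 26 mm across, on the top face of the tray near its rim, 125 mm from the axis, straight out from the pencil stand; turns with the tray
- front_mark (a point): fixed point above the yellow pointer of the foot, 125 mm from the axis at the tray's top face: where the red dot must come. The pointer is a flat yellow tongue with a diamond tip, 8 mm high, that sticks out from under the tray, its tip 210 mm from the axis, roughly towards the robot
- pencil_stand: wooden pencil stand fixed on the tray, origin at the centre of its underside: 34 mm (radial) by 78 mm, 45 mm high, five drilled holes, two short pencils in it reaching 94 mm above the tray, a red patch on its outer face; 50 mm from the axis on the same side as the red dot, nothing of it more than 78 mm from the axis
- cup: small blue ceramic cup fixed on the tray, 52 mm across, 55 mm high, origin at the centre of its underside 53 mm from the axis
- clip_box: open grey box of paper clips fixed on the tray, 50 by 50 mm, 32 mm high, origin at the centre of its underside 54 mm from the axis, nothing of it more than 90 mm from the axis
- mug: loose white ceramic mug, 80 mm across, 92 mm high, with a handle; origin at the centre of its underside. Bystander at least 250 mm from the axis
- bell: loose steel desk bell, 86 mm across, 57 mm high; origin at the centre of its underside. Bystander at least 250 mm from the axis

How it is judged:
By the outcome, as a careful person would: the job done as asked, in the order asked, and still so for the second after the job is handed in, with the robot touching nothing.
It also fails if it takes over 58 s, if anything falls off the work surface, if the arm or the gripper's body presses on something with over 40 N, if the wrist force passes 120 N, or if a joint passes its speed limit or range.

## Working session

There is one attempt and no reset: what is moved stays moved. The work goes in short steps, Python scripts to look and compute and a tool call to move; the robot and the scene stay as the last step left them, time stands still between calls to the robot, and variables do not carry over. Pictures are saved under pics/ and viewed, at most 10 in all, crops included, and the job is handed in when it is done.

Besides the shell and the picture viewer there is one more tool, called after "Call:" as name(argument=value, ...) on one line, values as JSON. apply_moves: Moves the arm, as the interface text tells. Its arguments: {"type":"object","properties":{"increments":{"type":"array","items":{"type":"object","properties":{"x":{"type":"number"},"y":{"type":"number"},"z":{"type":"number"},"yaw":{"type":"number"},"hand":{"type":"number"}}}},"force":{"type":"number"}},"required":["increments"]}

```bash
mkdir -p pics
cat > h.py <<'E'
import numpy as np, cv2
from plant import robot
def cal(n):
    c=robot.calibration(n); return np.array(c["intrinsics"]),np.array(c["camera_from_world"])
def ray(n,u,v,z):
    K,T=cal(n); R,t=T[:3,:3],T[:3,3]; o=-R.T@t; d=R.T@np.linalg.inv(K)@[u,v,1]
    return (o+d*(z-o[2])/d[2])[:2]
def proj(n,p):
    K,T=cal(n); q=K@(T[:3,:3]@np.array(p)+T[:3,3]); return q[:2]/q[2]
E
python3 - <<'E'
from h import *
for n in("top","scene"): cv2.imwrite(f"pics/{n}0.png",robot.read_camera(n))
s=robot.read_state(); print(s["time"],s["position"],s["ee_rot"])
for n in("top","scene"):
    K,T=cal(n); print(n,-T[:3,:3].T@T[:3,3],T[2,:3])
E
```

```text
0.1 [0.22813764 0.58155149 0.2239024 ] [ 1.85800294e-01  9.82587383e-01 -5.31785616e-04 -4.26629220e-05]
top [0.36076806 0.01601846 0.90595995] [ 0.21453708  0.01751963 -0.9765587 ]
scene [ 1.20660672 -0.01526796  0.75593724] [-0.68416416  0.04435972 -0.72797776]
```

View pics/top0.png

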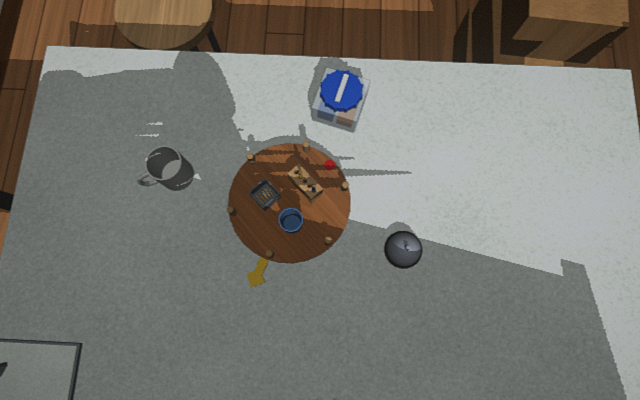

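View pics/scene0.png

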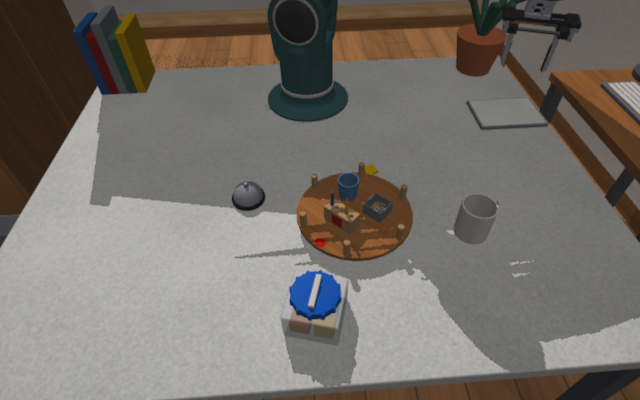

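The top view shows the tray centre near (290,203), the red dot at about (330,165), the pointer near (257,275), the mug at (165,165), the bell at (403,250) and the box at (340,95). Next I'll measure these.

```bash
cat >> h.py <<'E'
def blob(m):
    n,l,s,c=cv2.connectedComponentsWithStats(m.astype(np.uint8)); i=1+np.argmax(s[1:,4]); return c[i],s[i,4],l==i
def mask(im,lo,hi): return cv2.inRange(cv2.cvtColor(im,cv2.COLOR_BGR2HSV),lo,hi)>0
def dot(im,n="top"):
    K,T=cal(n); m=mask(im,(0,200,90),(4,255,255))|mask(im,(175,200,90),(180,255,255))
    return m
E
python3 - <<'E'
from h import *
im=cv2.imread("pics/top0.png"); hsv=cv2.cvtColor(im,cv2.COLOR_BGR2HSV)
for p in [(330,165),(257,280),(300,240),(345,185),(328,240),(232,210),(250,156),(306,143),(269,254),(330,200),(264,262)]: print(p,hsv[p[1],p[0]])
m=mask(im,(5,110,40),(17,255,255)); m[:130]=0; m[280:]=0
m=cv2.morphologyEx(m.astype(np.uint8),cv2.MORPH_CLOSE,np.ones((9,9)))
c,a,l=blob(m)
cs=max(cv2.findContours(l.astype(np.uint8),0,1)[0],key=cv2.contourArea)
e=cv2.fitEllipse(cv2.convexHull(cs)); print(e)
P=np.array([ray("top",*q[0],0.034) for q in cs]); (x,y),r=cv2.minEnclosingCircle((P*1000).astype(np.float32)); print("disc",x,y,r)
print("ell c",ray("top",*e[0],.034))
m=mask(im,(18,150,60),(32,255,255));m[:245]=0; c,a,l=blob(m); 
pts=np.argwhere(l)[:,::-1]; W=np.array([ray("top",*q,.008) for q in pts]); print("yellow",a,c,W.mean(0)); 
i=np.argmax(np.hypot(*(W-ray("top",*e[0],.034)).T)); print("tip",pts[i],W[i])
c,a,l=blob(dot(im)); print("dot",a,c,ray("top",*c,.034))
for n,p in [("mug",(165,165)),("bell",(403,250)),("box",(340,95))]: print(n,ray("top",*p,.05))
cv2.imwrite("pics/crop.png",cv2.resize(im[120:300,130:430],None,fx=2.6,fy=2.6,interpolation=cv2.INTER_CUBIC))
E
```

```text
(330, 165) [  1 195 148]
(257, 280) [ 23 187 127]
(300, 240) [ 13 152  72]
(345, 185) [ 16 113 153]
(328, 240) [ 17 110  97]
(232, 210) [ 15 112  84]
(250, 156) [ 17 113 151]
(306, 143) [ 17 112 152]
(269, 254) [ 18 115  91]
(330, 200) [ 13 149 140]
(264, 262) [ 23 183 127]
((288.56939697265625, 201.77410888671875), (120.6543197631836, 121.75569915771484), 74.25989532470703)
disc 560.68359375 93.1611557006836 143.22103881835938
ell c [0.55321503 0.09184793]
yellow 306 [257.64052288 272.39215686] [0.39372105 0.15322371]
tip [251 286] [0.36313307 0.16565029]
dot 25 [329.   162.32] [0.65090875 0.00430047]
mug [0.62205613 0.37660095]
bell [ 0.45475344 -0.1631192 ]
box [ 0.81311881 -0.01460386]
```

View pics/crop.png

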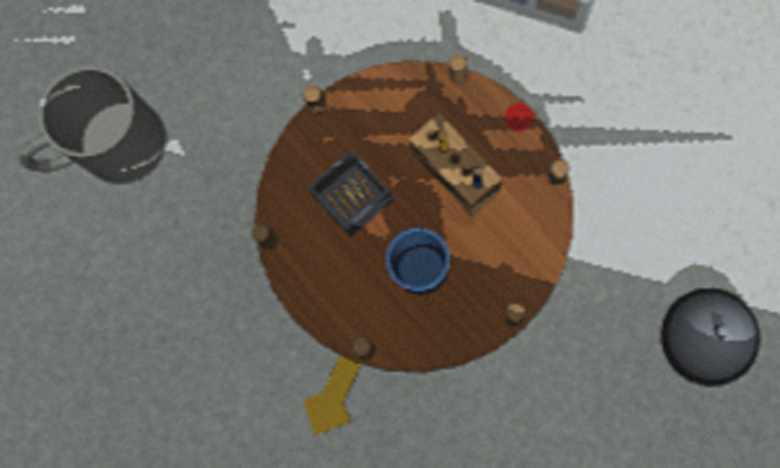

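```bash
cat >> h.py <<'E'
C=np.array([.553,.0918]); 
def dotang(n="top",im=None):
    im=robot.read_camera(n) if im is None else im
    m=mask(im,(0,165,60),(6,255,255))|mask(im,(176,165,60),(180,255,255))
    pts=np.argwhere(m)[:,::-1]; W=np.array([ray(n,*q,.034) for q in pts]); r=np.hypot(*(W-C).T)
    k=(r>.10)&(r<.145); w=W[k].mean(0)
    return w,k.sum(),np.hypot(*(w-C)),np.degrees(np.arctan2(*(w-C)[::-1]))
E
python3 - <<'E'
from h import *
p=np.array([(312,94),(458,62),(560,166),(515,310),(363,345),(263,232)])/2.6+[130,120]
W=np.array([ray("top",*q,.074) for q in p]); c=W.mean(0); d=W-c
print("centre",c,np.hypot(*d.T),np.degrees(np.arctan2(d[:,1],d[:,0])))
im=cv2.imread("pics/top0.png")
m=mask(im,(5,135,40),(17,255,255)); m[:130]=0; m[280:]=0
_,_,l=blob(cv2.morphologyEx(m.astype(np.uint8),2,np.ones((3,3))))
cs=max(cv2.findContours(l.astype(np.uint8),0,1)[0],key=cv2.contourArea)[:,0]
Q=np.array([ray("top",*q,.034) for q in cs])
g=c
for _ in range(20):
    r=np.hypot(*(Q-g).T); k=abs(r-.140)<.006; A=np.c_[2*Q[k],np.ones(k.sum())]; s=np.linalg.lstsq(A,(Q[k]**2).sum(1),rcond=None)[0]; g=s[:2]
print("disc",g,k.sum(),np.sqrt(s[2]+g@g))
m=mask(im,(20,150,60),(32,255,255));m[:245]=0;_,_,l=blob(m)
Y=np.array([ray("top",*q,.008) for q in np.argwhere(l)[:,::-1]])
for gg in (c,g):
    d=Y.mean(0)-gg; print("ptr",np.degrees(np.arctan2(d[1],d[0])))
u=np.linalg.svd(Y-Y.mean(0))[2][0];print(u,np.degrees(np.arctan2(u[1],u[0])))
print(dotang(im=im)); ims=cv2.imread("pics/scene0.png"); print(dotang("scene",ims))
m=mask(ims,(20,150,60),(32,255,255));m[185:]=0;m[:150]=0;_,a,l=blob(m);print(a,[ray("scene",*q,.008) for q in [np.argwhere(l)[:,::-1].mean(0)]])
E
```

```text
centre [0.55583726 0.08949437] [0.12650249 0.12667247 0.12703148 0.12600188 0.12675381 0.12593596] [  45.90910053  -14.63241822  -74.33552617 -134.63026106  165.48511111
  105.50008819]
disc [0.55570793 0.09128232] 261 0.13587813760841486
ptr 158.54288376912584
ptr 159.07629624296868
[-0.93723539  0.34869734] 159.5923409723159
(array([0.64487778, 0.00374484]), np.int64(97), np.float64(0.12726050997019125), np.float64(-43.78295113211553))
(array([0.64706647, 0.00340766]), np.int64(81), np.float64(0.12908023328945234), np.float64(-43.218780943112556))
101 [array([0.38729365, 0.15732779])]
```

Call:
apply_moves(increments=[{"x": -30, "y": -21, "yaw": -3, "hand": 1}, {"x": -60, "y": -42, "yaw": -6, "hand": 1}, {"x": -90, "y": -63, "yaw": -9, "hand": 1}, {"x": -120, "y": -84, "yaw": -12, "hand": 1}, {"x": -150, "y": -105, "yaw": -15, "hand": 1}, {"x": -180, "y": -126, "yaw": -18, "hand": 1}, {"x": -210, "y": -147, "yaw": -21, "hand": 1}, {"x": -240, "y": -168, "yaw": -24, "hand": 1}, {"x": -270, "y": -189, "yaw": -27, "hand": 1}, {"x": -300, "y": -210, "yaw": -30, "hand": 1}], force=10)

```text
invalid input at $.increments[0]: expected keys x, y, z, yaw, hand
```

```bash
sed -i 's/^C=.*/C=np.array([.556,.0905])/' h.py
cat >> h.py <<'E'
from scipy.spatial.transform import Rotation as Ro
def togo(th,rad=.128,z=.074):
    "tool-frame shift mm and yaw to put TCP at tray angle th, y radial"
    s=robot.read_state(); R=Ro.from_quat(s["ee_rot"]).as_matrix(); p=np.array(s["position"]); a=np.radians(th)
    w=np.r_[C+rad*np.array([np.cos(a),np.sin(a)]),z]-p; phi=np.degrees(np.arctan2(R[1,1],R[0,1]))
    d=p[:2]-C
    print("t",round(s["time"],2),"p",p.round(4),"phi",phi.round(1),"at",np.hypot(*d).round(4),np.degrees(np.arctan2(d[1],d[0])).round(1),"gap",s["finger_gap"],"F",np.round(s["ft_force"],1),"q7",s["q"][6])
    print("shift",(R.T@w*1000).round(1),"yaw",((phi-th+180)%360-180).round(1))
E
python3 -c "
from h import *
togo(125)"
```

```text
t 0.1 p [0.2281 0.5816 0.2239] phi 68.6 at 0.5904 123.7 gap 0.998494532015359 F [ 0.5 -0.6 -0.1] q7 -0.05297354589375747
shift [-377.9 -266.5  150.2] yaw -56.4
```

Call:
apply_moves(increments=[{"x": -30, "y": -21, "z": 0, "yaw": -3, "hand": 1}, {"x": -60, "y": -42, "z": 0, "yaw": -6, "hand": 1}, {"x": -90, "y": -63, "z": 0, "yaw": -9, "hand": 1}, {"x": -120, "y": -84, "z": 0, "yaw": -12, "hand": 1}, {"x": -150, "y": -105, "z": 0, "yaw": -15, "hand": 1}, {"x": -180, "y": -126, "z": 0, "yaw": -18, "hand": 1}, {"x": -210, "y": -147, "z": 0, "yaw": -21, "hand": 1}, {"x": -240, "y": -168, "z": 0, "yaw": -24, "hand": 1}, {"x": -270, "y": -189, "z": 0, "yaw": -27, "hand": 1}, {"x": -300, "y": -210, "z": 0, "yaw": -30, "hand": 1}], force=10)

```text
time: 0.93
position: [0.4314, 0.275, 0.2244]
ee_rot: [-0.076, 0.997, -0.0, -0.0]
ft_force: [2.0, 0.4, -0.1]
finger_gap: 0.325
finger_force: 0.0
```

```bash
python3 -c "
from h import *
togo(125)"
```

```text
t 0.93 p [0.4314 0.275  0.2244] phi 98.7 at 0.2227 124.0 gap 0.32473392333322476 F [ 2.   0.4 -0.1] q7 1.1146251309797326
shift [-38.5 -86.5 150.4] yaw -26.3
```

Call:
apply_moves(increments=[{"x": -8, "y": -17, "z": 0, "yaw": -5, "hand": 1}, {"x": -16, "y": -34, "z": 0, "yaw": -10, "hand": 1}, {"x": -24, "y": -52, "z": 10, "yaw": -15, "hand": 1}, {"x": -32, "y": -70, "z": 25, "yaw": -20, "hand": 1}, {"x": -38, "y": -86, "z": 45, "yaw": -26, "hand": 1}, {"x": -38, "y": -86, "z": 65, "yaw": -26, "hand": 1}, {"x": -38, "y": -86, "z": 85, "yaw": -26, "hand": 1}, {"x": -38, "y": -86, "z": 105, "yaw": -26, "hand": 1}, {"x": -38, "y": -86, "z": 110, "yaw": -26, "hand": 1}, {"x": -38, "y": -86, "z": 110, "yaw": -26, "hand": 1}])

```text
time: 1.77
position: [0.4805, 0.1971, 0.1134]
ee_rot: [-0.297, 0.955, -0.0, -0.001]
ft_force: [-0.6, 0.1, -0.1]
finger_gap: 0.003
finger_force: 0.0
```

```bash
python3 -c "
from h import *
togo(125)
a=robot.read_camera('top');b=robot.read_camera('scene')
cv2.imwrite('pics/t1.png',np.hstack([cv2.resize(a[120:300,180:380],(400,360)),cv2.resize(b[110:290,260:460],(400,360))]))"
```

```text
t 1.77 p [0.4805 0.1971 0.1134] phi 124.6 at 0.1306 125.3 gap 0.0026846883295203144 F [-0.6  0.1 -0.1] q7 1.759502421792573
shift [-0.9 -2.6 39.4] yaw -0.4
```

View pics/t1.png

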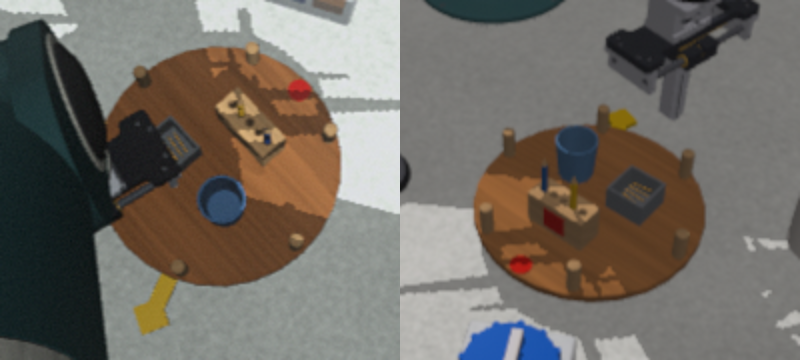

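Call:
apply_moves(increments=[{"x": 0, "y": -1, "z": 8, "yaw": 0, "hand": 1}, {"x": 0, "y": -2, "z": 16, "yaw": 0, "hand": 1}, {"x": 0, "y": -2, "z": 24, "yaw": 0, "hand": 1}, {"x": 0, "y": -2, "z": 32, "yaw": 0, "hand": 1}, {"x": 0, "y": -2, "z": 38, "yaw": 0, "hand": 1}, {"x": -7, "y": -2, "z": 38, "yaw": 3, "hand": 1}, {"x": -13, "y": -3, "z": 38, "yaw": 6, "hand": 1}, {"x": -18, "y": -3, "z": 38, "yaw": 8, "hand": 1}, {"x": -22, "y": -4, "z": 38, "yaw": 10, "hand": 1}, {"x": -22, "y": -4, "z": 38, "yaw": 10, "hand": 1}])

```text
time: 2.7
position: [0.502, 0.2069, 0.076]
ee_rot: [-0.212, 0.977, -0.0, -0.0]
ft_force: [-0.1, 0.6, 0.9]
finger_gap: 0.002
finger_force: 0.0
```

```bash
python3 -c "
from h import *
togo(95)"
```

```text
t 2.7 p [0.502  0.2069 0.076 ] phi 114.5 at 0.1283 114.9 gap 0.0016252100140340053 F [-0.1  0.6  0.9] q7 1.6148981840886596
shift [-43.6  -7.6   2. ] yaw 19.5
```

Now at about 115° and just behind the peg. Next is a 30° clockwise arc.

Call:
apply_moves(increments=[{"x": -6.7, "y": -0.2, "z": 1, "yaw": 3, "hand": 1}, {"x": -13.4, "y": -0.7, "z": 2, "yaw": 6, "hand": 1}, {"x": -20, "y": -1.6, "z": 2, "yaw": 9, "hand": 1}, {"x": -26.6, "y": -2.8, "z": 2, "yaw": 12, "hand": 1}, {"x": -33.1, "y": -4.4, "z": 2, "yaw": 15, "hand": 1}, {"x": -39.6, "y": -6.3, "z": 2, "yaw": 18, "hand": 1}, {"x": -45.9, "y": -8.5, "z": 2, "yaw": 21, "hand": 1}, {"x": -52.1, "y": -11.1, "z": 2, "yaw": 24, "hand": 1}, {"x": -58.1, "y": -14, "z": 2, "yaw": 27, "hand": 1}, {"x": -64, "y": -17.1, "z": 2, "yaw": 30, "hand": 1}])

```text
time: 3.53
position: [0.5667, 0.2178, 0.074]
ee_rot: [0.048, 0.999, -0.0, -0.0]
ft_force: [-0.9, 1.2, 0.0]
finger_gap: 0.004
finger_force: 0.6
```

```bash
python3 -c "
from h import *
togo(55)
print(dotang(),dotang('scene'))"
```

```text
t 3.53 p [0.5667 0.2178 0.074 ] phi 84.5 at 0.1277 85.2 gap 0.00392254915399568 F [-0.9  1.2  0. ] q7 1.20170881452219
shift [-64.6 -16.3  -0.1] yaw 29.5
(array([ 0.594862  , -0.02691647]), np.int64(93), np.float64(0.12368056459441686), np.float64(-71.68670807906072)) (array([ 0.59479046, -0.02781169]), np.int64(77), np.float64(0.12450845903020295), np.float64(-71.84740505294252))
```

Call:
apply_moves(increments=[{"x": -6.7, "y": -0.2, "z": 0, "yaw": 3, "hand": 1}, {"x": -13.4, "y": -0.7, "z": 0, "yaw": 6, "hand": 1}, {"x": -20, "y": -1.6, "z": 0, "yaw": 9, "hand": 1}, {"x": -26.6, "y": -2.8, "z": 0, "yaw": 12, "hand": 1}, {"x": -33.1, "y": -4.4, "z": 0, "yaw": 15, "hand": 1}, {"x": -39.6, "y": -6.3, "z": 0, "yaw": 18, "hand": 1}, {"x": -45.9, "y": -8.5, "z": 0, "yaw": 21, "hand": 1}, {"x": -52.1, "y": -11.1, "z": 0, "yaw": 24, "hand": 1}, {"x": -58.1, "y": -14, "z": 0, "yaw": 27, "hand": 1}, {"x": -64, "y": -17.1, "z": 0, "yaw": 30, "hand": 1}])

```text
time: 4.47
position: [0.6286, 0.1948, 0.0741]
ee_rot: [0.304, 0.953, -0.0, -0.0]
ft_force: [-1.1, 2.3, 0.1]
finger_gap: 0.006
finger_force: 0.6
```

Call:
apply_moves(increments=[{"x": -6.7, "y": -0.2, "z": 0, "yaw": 3, "hand": 1}, {"x": -13.4, "y": -0.7, "z": 0, "yaw": 6, "hand": 1}, {"x": -20, "y": -1.6, "z": 0, "yaw": 9, "hand": 1}, {"x": -26.6, "y": -2.8, "z": 0, "yaw": 12, "hand": 1}, {"x": -33.1, "y": -4.4, "z": 0, "yaw": 15, "hand": 1}, {"x": -39.6, "y": -6.3, "z": 0, "yaw": 18, "hand": 1}, {"x": -45.9, "y": -8.5, "z": 0, "yaw": 21, "hand": 1}, {"x": -52.1, "y": -11.1, "z": 0, "yaw": 24, "hand": 1}, {"x": -58.1, "y": -14, "z": 0, "yaw": 27, "hand": 1}, {"x": -64, "y": -17.1, "z": 0, "yaw": 30, "hand": 1}])

```text
time: 5.3
position: [0.6709, 0.1436, 0.0741]
ee_rot: [0.54, 0.842, -0.0, -0.0]
ft_force: [-0.9, 0.9, 0.1]
finger_gap: 0.005
finger_force: 0.6
```

```bash
python3 -c "
from h import *
togo(-5)
print(dotang(),dotang('scene'))"
```

```text
t 5.3 p [0.6709 0.1436 0.0741] phi 24.6 at 0.1266 24.8 gap 0.005328513684587923 F [-0.9  0.9  0.1] q7 0.46701179712366875
shift [-63.7 -15.3   0.1] yaw 29.6
(array([4.71536837e-01, 1.81406866e-04]), np.int64(115), np.float64(0.12365870060749598), np.float64(-133.08123004103464)) (array([0.47098978, 0.00152905]), np.int64(54), np.float64(0.12305513652890569), np.float64(-133.6958698855821))
```

Call:
apply_moves(increments=[{"x": -6.7, "y": 0, "z": 0, "yaw": 3, "hand": 1}, {"x": -13.4, "y": -0.3, "z": 0, "yaw": 6, "hand": 1}, {"x": -20, "y": -1, "z": 0, "yaw": 9, "hand": 1}, {"x": -26.6, "y": -2, "z": 0, "yaw": 12, "hand": 1}, {"x": -33.1, "y": -3.4, "z": 0, "yaw": 15, "hand": 1}, {"x": -39.6, "y": -5, "z": 0, "yaw": 18, "hand": 1}, {"x": -45.9, "y": -7, "z": 0, "yaw": 21, "hand": 1}, {"x": -52.1, "y": -9.5, "z": 0, "yaw": 24, "hand": 1}, {"x": -58.1, "y": -12.3, "z": 0, "yaw": 27, "hand": 1}, {"x": -64, "y": -15.3, "z": 0, "yaw": 30, "hand": 1}])

```text
time: 6.23
position: [0.6833, 0.0794, 0.0741]
ee_rot: [0.739, 0.674, -0.0, -0.0]
ft_force: [-0.1, 0.9, 0.5]
finger_gap: 0.005
finger_force: 0.6
```

Call:
apply_moves(increments=[{"x": -6.7, "y": -0.2, "z": 0, "yaw": 3, "hand": 1}, {"x": -13.4, "y": -0.7, "z": 0, "yaw": 6, "hand": 1}, {"x": -20, "y": -1.6, "z": 0, "yaw": 9, "hand": 1}, {"x": -26.6, "y": -2.8, "z": 0, "yaw": 12, "hand": 1}, {"x": -33.1, "y": -4.4, "z": 0, "yaw": 15, "hand": 1}, {"x": -39.6, "y": -6.3, "z": 0, "yaw": 18, "hand": 1}, {"x": -45.9, "y": -8.5, "z": 0, "yaw": 21, "hand": 1}, {"x": -52.1, "y": -11.1, "z": 0, "yaw": 24, "hand": 1}, {"x": -58.1, "y": -14, "z": 0, "yaw": 27, "hand": 1}, {"x": -58.1, "y": -14, "z": 0, "yaw": 27, "hand": 1}])

```text
time: 7.07
position: [0.6636, 0.0217, 0.0742]
ee_rot: [0.876, 0.481, -0.0, -0.0]
ft_force: [-0.3, 0.1, -1.3]
finger_gap: 0.007
finger_force: 0.0
```

```bash
python3 -c "
from h import *
togo(-43)
for n in ('top','scene'):
    im=robot.read_camera(n); print(dotang(n,im)); cv2.imwrite('pics/'+n+'2.png',im)
im=cv2.imread('pics/top2.png')
cv2.imwrite('pics/c2.png',cv2.resize(im[120:300,170:430],None,fx=3,fy=3))
"
```

```text
t 7.07 p [0.6636 0.0217 0.0742] phi -32.4 at 0.1277 -32.6 gap 0.0071061318379795 F [-0.3  0.1 -1.3] q7 -0.19904946275825436
shift [-23.2  -1.9   0.2] yaw 10.6
(array([0.43394833, 0.11643435]), np.int64(112), np.float64(0.12477660186592873), np.float64(168.0038325684029))
(array([0.42839833, 0.12281407]), np.int64(5), np.float64(0.1316297312177091), np.float64(165.78907581862416))
```

View pics/c2.png

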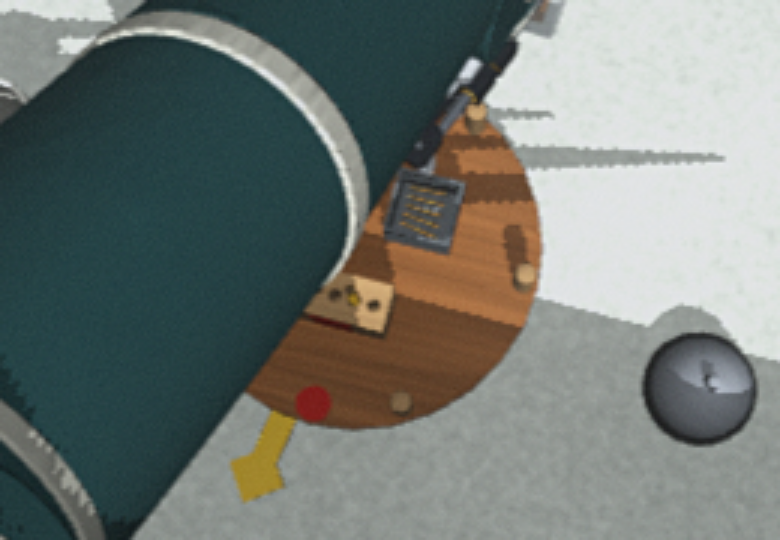

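The dot is at crop (313,404), about 9° short of the pointer's line (crop strip (285,420), tip (250,480)). The finger is on the peg near (475,118). I'll push 8° more, slowly.

Call:
apply_moves(increments=[{"x": -2.2, "y": 0, "z": 0, "yaw": 1, "hand": 1}, {"x": -4.5, "y": -0.1, "z": 0, "yaw": 2, "hand": 1}, {"x": -6.7, "y": -0.2, "z": 0, "yaw": 3, "hand": 1}, {"x": -8.9, "y": -0.3, "z": 0, "yaw": 4, "hand": 1}, {"x": -11.2, "y": -0.5, "z": 0, "yaw": 5, "hand": 1}, {"x": -13.4, "y": -0.7, "z": 0, "yaw": 6, "hand": 1}, {"x": -15.6, "y": -1, "z": 0, "yaw": 7, "hand": 1}, {"x": -17.8, "y": -1.2, "z": 0, "yaw": 8, "hand": 1}, {"x": -17.8, "y": -1.2, "z": 0, "yaw": 8, "hand": 1}, {"x": -17.8, "y": -1.2, "z": 0, "yaw": 8, "hand": 1}])

```text
time: 8.0
position: [0.6539, 0.0079, 0.0745]
ee_rot: [0.908, 0.419, -0.0, 0.0]
ft_force: [-0.3, 0.7, 0.5]
finger_gap: 0.006
finger_force: 0.0
```

```bash
python3 -c "
from h import *
togo(-43)
im=robot.read_camera('top'); print(dotang('top',im)); cv2.imwrite('pics/top3.png',im)
m=mask(im,(20,150,60),(32,255,255));m[:245]=0;_,a,l=blob(m)
Y=np.array([ray('top',*q,.008) for q in np.argwhere(l)[:,::-1]]);d=Y.mean(0)-C;u=np.linalg.svd(Y-Y.mean(0))[2][0]
print(a,'ptr',np.degrees(np.arctan2(d[1],d[0])),np.degrees(np.arctan2(u[1],u[0])),np.hypot(*d))
r=np.hypot(*(Y-C).T); 
for lo,hi in ((.145,.16),(.16,.175),(.175,.19),(.19,.21)):
    k=(r>lo)&(r<hi); e=Y[k].mean(0)-C; print(lo,k.sum(),np.degrees(np.arctan2(e[1],e[0])))
cv2.imwrite('pics/c3.png',cv2.resize(im[120:300,170:430],None,fx=3,fy=3))
"
```

```text
t 8.0 p [0.6539 0.0079 0.0745] phi -40.4 at 0.1282 -40.2 gap 0.005790777310003082 F [-0.3  0.7  0.5] q7 -0.2931788785853716
shift [-6.3 -0.3  0.5] yaw 2.6
(array([0.43834914, 0.13162852]), np.int64(114), np.float64(0.12463258352262115), np.float64(160.73133698851404))
303 ptr 158.87994210939124 159.37517515464057 0.17433341031003272
0.145 57 158.83438109561638
0.16 57 158.80649645203724
0.175 97 158.86571316316827
0.19 70 158.98835358781028
```

View pics/c3.png

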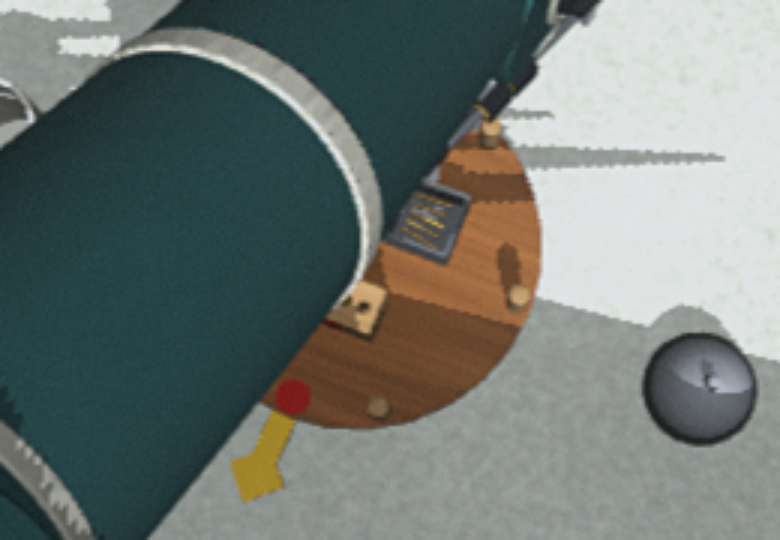

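Call:
apply_moves(increments=[{"x": -0.8, "y": 0, "z": 0, "yaw": 0.4, "hand": 1}, {"x": -1.6, "y": 0, "z": 0, "yaw": 0.7, "hand": 1}, {"x": -2.4, "y": 0, "z": 0, "yaw": 1, "hand": 1}, {"x": -3.2, "y": 0, "z": 0, "yaw": 1.4, "hand": 1}, {"x": -4, "y": 0, "z": 0, "yaw": 1.8, "hand": 1}, {"x": -4, "y": 0, "z": 0, "yaw": 1.8, "hand": 1}, {"x": -4, "y": 0, "z": 0, "yaw": 1.8, "hand": 1}, {"x": 2, "y": 0, "z": 0, "yaw": 1.8, "hand": 1}, {"x": 8, "y": 0, "z": 0, "yaw": 1.8, "hand": 1}, {"x": 12, "y": 0, "z": 0, "yaw": 1.8, "hand": 1}])

```text
time: 8.88
position: [0.6624, 0.0182, 0.0744]
ee_rot: [0.914, 0.405, 0.0, -0.0]
ft_force: [1.0, 0.3, 0.6]
finger_gap: 0.003
finger_force: 0.0
```

Call:
apply_moves(increments=[{"x": 0, "y": 0, "z": -15, "yaw": 0, "hand": 1}, {"x": 0, "y": 0, "z": -30, "yaw": 0, "hand": 1}, {"x": 0, "y": 0, "z": -50, "yaw": 0, "hand": 1}, {"x": 0, "y": 0, "z": -70, "yaw": 0, "hand": 1}, {"x": 15, "y": 0, "z": -90, "yaw": 0, "hand": 1}, {"x": 40, "y": 0, "z": -110, "yaw": 0, "hand": 1}, {"x": 70, "y": 0, "z": -125, "yaw": 0, "hand": 1}, {"x": 100, "y": 0, "z": -130, "yaw": 0, "hand": 1}, {"x": 130, "y": 0, "z": -130, "yaw": 0, "hand": 1}, {"x": 160, "y": 0, "z": -130, "yaw": 0, "hand": 1}])

```text
time: 9.72
position: [0.7702, 0.1367, 0.2073]
ee_rot: [0.914, 0.405, 0.001, 0.001]
ft_force: [0.0, -0.6, 0.6]
finger_gap: 0.001
finger_force: 0.0
```

```bash
python3 -c "
from h import *
togo(-43)
for n in ('top','scene'):
    im=robot.read_camera(n); print(dotang(n,im)); cv2.imwrite('pics/'+n+'4.png',im)
im=cv2.imread('pics/top4.png')
cv2.imwrite('pics/c4.png',cv2.resize(im[120:300,130:430],None,fx=2.6,fy=2.6))
"
```

```text
t 9.72 p [0.7702 0.1367 0.2073] phi -42.2 at 0.2192 12.2 gap 0.00119186352651815 F [ 0.  -0.6  0.6] q7 -0.6101171756894381
shift [-1.801e+02  1.000e-01  1.331e+02] yaw 0.8
(array([0.43927674, 0.13515249]), np.int64(110), np.float64(0.12497265974229128), np.float64(159.0656439533404))
(array([0.44068225, 0.13508956]), np.int64(45), np.float64(0.12363823395624388), np.float64(158.8601635465395))
```

View pics/c4.png

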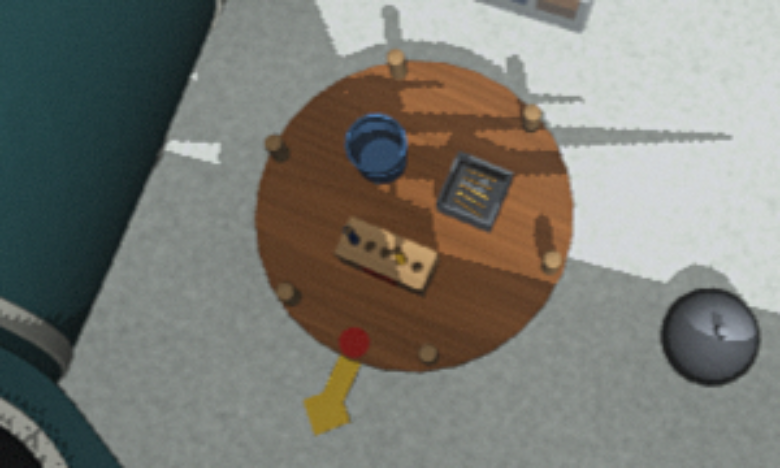

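The red dot at crop (354,343) lies in line with the yellow pointer: 159.0° against 158.9°. The arm is clear of everything.

```bash
python3 -c "
from plant import robot
print(robot.finish_job())"
```

```text
the job is handed in; nothing more can be done
None
```

I pushed one rim peg to turn the tray clockwise until the red dot lined up with the yellow pointer (about 159.0° against 158.9° in the last camera check), then moved the arm clear and handed the job in at about 10 s.

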